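Fit the trimming chuck to the table-top potter's wheel

TASK

Get the wheel ready for trimming the small bowls: slip the grey splash collar over the steel spindle boss, flange down, so that it lies flat on the floor of the pan. Then take the narrow trimming chuck out of the rack, push its keyed shank into the boss, turning it until the key slips into the keyway, and press it fully home; finish while still gripping the chuck and pressing it down firmly, without letting go, so that I can tighten the grub screw. Leave the wide chuck in the rack and the raw clay bowls where they stand.

Things in the scene. Friction and masses are not known exactly. Their poses are not given: they have to be found in the camera images.
- wheel: Table-top potter's wheel, fixed: white housing 300 x 260 mm, with a round black splash pan on top, 216 mm across inside, its rim 138 mm above the table. Origin on the table under the spindle axis, z up. The pan's flat floor is 108 mm above the table.
- hub: Steel spindle boss at the pan's centre: upright cylinder, 38 mm in diameter, 34 mm tall above the pan's floor, with an 18 mm bore, 40 mm deep. Origin at the centre of the bore's mouth, on the flat top face; z up; x points to the keyway. It sits on a stiff gear: turning it takes 0.5 N m, light rubbing does not. It can take 25 N; the wanted final press is about 15 N.
- keyway (a point): Point in the mouth of the keyway, at the boss's top face, 11 mm from its axis. The keyway is a slot 8 mm wide in the side of the bore, reaching 13.5 mm from the axis, open at the top and as deep as the bore.
- collar: Grey plastic splash collar, a flanged ring 24 mm tall, 90 g: flange of 76 mm diameter and 5 mm thick at the bottom, above it a round neck of 52 mm outer diameter to grip by; the hole of 43 mm goes right through. Origin at the centre of its underside, z up.
- chuck: The narrow trimming chuck, to be fitted, about 350 g: flange 84 mm in diameter, 8 mm thick; above it a round post 44 mm in diameter, 40 mm tall, to grip by, topped by a black rubber pad, 38 mm across, 4 mm thick. It starts with the flange on the rack, the shank in one of its holes. Origin at the centre of the flange's underside, z up, x towards the key. Home, this underside lies on the boss's top.
- shank_tip (a point): Lower end of the narrow chuck's round steel shank, 32 mm below the flange. The shank is 16 mm in diameter, chamfered at the tip.
- key (a point): Middle of the lower end of the key on that shank, 20 mm below the flange, 10 mm from the axis. The key is 6 mm wide, reaches 12 mm from the axis and runs up to 2 mm below the flange, so 12 mm of shank enter the bore before the key meets the boss. A small steel pin, 7 mm thick and 7 mm tall, stands on the flange right above the key, 34 mm from the axis.
- wide_chuck: The other trimming chuck, to be left in the rack: same flange and shank, but a wider and lower post, 66 mm in diameter and 26 mm tall. Origin as for the narrow chuck.
- rack: Wooden rack, fixed: board 270 mm (x) by 110 mm (y), its top 55 mm above the table, with two holes of 35 mm, 65 mm either side of the centre along x. Origin on the table under its centre. Either chuck may be in either hole.
- bowl_a: Raw clay bowl, black, 90 mm across and 34 mm tall, near the collar; not to be disturbed. Origin at the centre of its foot.
- bowl_b: Another such bowl, to the left; not to be disturbed.
- bowl_c: Another such bowl, to the right; not to be disturbed.
Not all that is in view belongs to the job. What is shaped like the collar but purple or red is not meant.

How it is judged:
By the outcome, as a careful person would: the job done as asked, in the order asked, and still so for the second after the job is handed in, while the arm keeps its last pose, push and grip.
It also fails if it takes over 72 s, if anything falls off the work surface, if the arm or the gripper's body presses on something with over 40 N, if the wrist force passes 120 N, or if a joint passes its speed limit or range.

ROBOT

A 7-joint arm with a two-finger parallel gripper is mounted at the origin on the work surface. World frame = base frame: x ahead of the robot, y to its left, z up, the work surface at z = 0. Lengths are in m, angles in rad, forces in N, time in s.
With the tool pointing down it reaches from about 0.35 to 0.9 m from the base axis. Payload 8.1 kg.
Tool frame: the origin (TCP) lies at the very end of the fingers, on their centre line; the grasp point (between the pads) lies 19 mm behind it; x points along the fingers, y is the direction in which the jaws open and shut, and the axes are right-handed (so a half turn about x gives the same grasp; the last joint's range is limited). The gripper opens to 92 mm and grips with 3 to 60 N. Pads are 19 mm wide; open, the fingers measure 130 mm over their backs; the gripper's body (75 mm by 190 mm) begins 47 mm behind the grasp point.
Start: joints at [1.176, 0.434, 0.025, 1.573, -0.012, 1.134, -0.075], TCP at [0.18, -0.599, 0.227] pointing down, gripper open.
Joint ranges: [-2.62, 2.62], [-0.44, 2.09], [-1.27, 1.32], [0.08, 2.57], [-1.32, 4.46], [0.12, 2], [-2.74, 2.74]. Speed limits (rad/s): [2.22, 2.22, 3.01, 3.01, 3.14, 3.14, 3.14].

INTERFACE

Orientations are given as a rotation vector (axis times angle).
In Python, from cell import arm gives the robot as it stands.
- The arm moves only by the tool servo_tool, never from a script. Its argument "plan" is a list of rows, each a list of 2 entries, a list of its own where there are three numbers: the shift along the world's x, y, z in cm, then the turn, a rotation vector about the world's x, y, z in degrees. A call has 1 to 12 rows; each row is the pose to reach, as a shift and turn from the pose measured when the call began; what a row does not reach only later rows make up. A row lasts 1/10 s, in which the tool goes at most 50 mm and 8.59 degrees, less where a joint would pass 70% of its speed; a pose out of reach is approached as far as the arm can. A call with a gripper value outside its range is refused whole. "grip" is the opening, from 0 (shut) to 1 (fully open), set as the call begins (left out, the last holds). The fingers move at their own pace and stop on an object; "squeeze" is the grip in N (left out, the last holds). Time passes only in rows, so rows that repeat a pose let the fingers close. It gives the time, the measured TCP pose, the force and the opening at its end, in the units of the state.
- arm.observe(): the state, without advancing time (a new reading comes with each control period).
- arm.get_image(name): name is "scene" or "top"; returns a dict with "frame" (384x512x3 uint8, blue, green, red), "fx", "fy", "cx", "cy" (pixels), "D" ([k1, k2, p1, p2, k3] as OpenCV has them; the pictures are not rectified), "position" and "rotation" of the camera in the world. Camera axes: x right, y down, z forward; pixel columns grow to the right and rows downward; lengths in m; the calibration is good to about 2 mm. A picture is of the moment at which its call begins. There is no depth.
- arm.sign_off(): hands the job in, once; it reports no verdict.
Trained networks look in a picture, given as the dict that the camera call returned (one of the last four; its "shot" number tells which), for a name from the list of things; names that differ only in an ending like _2 or _b are one class to them, and where a whole thing is asked for, a point or a joint stands for the part that bears it (a point fixed in the world has none). Each returns a list of dicts, best first, with "score" (0 to 1); they miss things now and then, are a little off and sometimes report something else, mostly with a low value. They report only what shows in the picture. A call takes as long as a camera call. They do not tell look-alikes from the thing itself.
- arm.search_frame(picture, query): "at" ([column, row] in pixels, amid what is visible of it).
- arm.trace(picture, query): "pixels" (384x512 bool, what is visible of it) and "at" ([column, row] in pixels, amid what is visible of it).
The state is a dict: "clock": time; "joints": joint angles; "dq": joint speeds; "joint_efforts": joint torques, N m; "position": TCP position; "ee_rot": TCP orientation; "force": force on the tool from outside, world axes, zero at the start; "ft_torque": the same for the moment, N m; "width": opening from 0.0 (shut) to 1.0 (fully open).
Only numpy, scipy, OpenCV 4.12 (cv2) and the standard library are available. Lean on these libraries where they do the work, as an engineer would, in place of code of your own. Each camera call takes 0.05 s, during which the arm holds its last target.

## Working session

There is one attempt and no reset: what is moved stays moved. The work goes in short steps, Python scripts to look and compute and a tool call to move; the robot and the scene stay as the last step left them, time stands still between calls to the robot, and variables do not carry over. Pictures are saved under pics/ and viewed, and the job is handed in when it is done.

Besides the shell and the picture viewer there is one more tool, called by a JSON object that holds its "fn" and its "kwargs", one argument or row to a line. servo_tool: Moves the arm, as the interface text tells. Its arguments: {"type":"object","properties":{"plan":{"type":"array","items":{"type":"array"}},"grip":{"type":"number"},"squeeze":{"type":"number"}},"required":["plan"]}

```bash
ls; mkdir -p pics; cat > h.py <<'E'
import numpy as np, cv2
from cell import arm
def save(p,n): cv2.imwrite('pics/'+n,p['frame'])
def K(p): return np.array([[p['fx'],0,p['cx']],[0,p['fy'],p['cy']],[0,0,1.]])
def Rm(p):
    R=np.array(p['rotation'],float)
    return R if R.shape==(3,3) else cv2.Rodrigues(R)[0]
def ray(p,uv):
    q=cv2.undistortPoints(np.array([[uv]],float),K(p),np.array(p['D'],float))[0,0]
    d=Rm(p)@np.array([q[0],q[1],1.]); return np.array(p['position'],float),d/np.linalg.norm(d)
def atz(p,uv,z):
    o,d=ray(p,uv); return o+d*(z-o[2])/d[2]
def tri(rs):
    A=np.zeros((3,3));b=np.zeros(3)
    for o,d in rs:
        M=np.eye(3)-np.outer(d,d);A+=M;b+=M@o
    x=np.linalg.solve(A,b); return x,[np.linalg.norm((np.eye(3)-np.outer(d,d))@(x-o)) for o,d in rs]
def proj(p,X):
    R=Rm(p);t=-R.T@np.array(p['position'],float)
    return cv2.projectPoints(np.array(X,float).reshape(-1,3),cv2.Rodrigues(R.T)[0],t,K(p),np.array(p['D'],float))[0][:,0]
E
python3 - <<'E'
from h import *
for n in('scene','top'):
    p=arm.get_image(n);save(p,n+'0.png');print(n,p['position'],p['rotation'],p['fx'],p['cx'],p['cy'],p['D'])
    for q in('hub','keyway','collar','chuck','key','wide_chuck','rack','bowl_a'):
        print(q,[(np.round(r['at'],1).tolist(),round(r['score'],2)) for r in arm.search_frame(p,q)])
print(arm.observe())
E
```

```text
pics
scene [1.10148916 0.34135645 1.3120265 ] [-1.41381801 -2.40222688  0.67791499] 368.3468366290954 257.9858891565587 189.631819675365 [-0.02959274  0.          0.          0.          0.        ]
hub [([234.7, 212.2], 0.59)]
keyway [([237.2, 211.9], 0.46), ([183.2, 176.7], 0.45)]
collar [([317.0, 199.4], 0.63), ([336.3, 209.9], 0.55), ([322.9, 233.8], 0.53), ([362.8, 237.8], 0.46), ([362.2, 277.2], 0.45)]
chuck [([172.6, 181.5], 0.55)]
key [([173.1, 183.6], 0.67)]
wide_chuck [([192.1, 158.9], 0.51)]
rack [([181.9, 177.5], 0.72)]
bowl_a [([362.7, 274.0], 0.7), ([167.3, 129.8], 0.63), ([323.8, 264.7], 0.61)]
top [ 0.34881938 -0.03669827  1.39804173] [-2.15236754  2.20552301 -0.09594517] 409.76332117651793 258.05504385410376 188.3630218527621 [-0.00338238  0.          0.          0.          0.        ]
hub []
keyway [([252.5, 145.5], 0.62)]
collar [([171.1, 198.3], 0.72), ([137.4, 216.3], 0.66), ([166.5, 234.7], 0.54), ([187.6, 230.0], 0.49), ([106.5, 165.3], 0.34)]
chuck [([153.2, 157.0], 0.64), ([352.2, 174.8], 0.63)]
key [([349.8, 150.6], 0.87), ([412.4, 218.2], 0.59)]
wide_chuck [([355.7, 194.8], 0.69)]
rack [([352.0, 175.5], 0.79), ([349.7, 154.4], 0.62)]
bowl_a [([412.1, 219.2], 0.73), ([152.1, 159.2], 0.67), ([107.8, 164.9], 0.63)]
{'clock': 0.9, 'joints': array([ 1.17639727,  0.43448115,  0.02499296,  1.57317633, -0.01160941,
        1.13398977, -0.07512551]), 'dq': array([-1.63185182e-03, -3.15601548e-06, -7.52100125e-04,  1.21593112e-03,
       -9.09640544e-04, -1.03873498e-03,  5.88959847e-04]), 'joint_efforts': array([-4.86183890e-04, -6.67648387e+01,  9.84045938e-01, -3.14806366e+01,
       -6.05878257e-02,  3.29401391e-02,  1.79269489e-05]), 'position': array([ 0.1797888 , -0.59861418,  0.22676265]), 'ee_rot': array([ 2.06473119,  0.30319037, -2.06468952]), 'force': array([ 0.89894848, -1.04213908, -0.7814923 ]), 'ft_torque': array([-0.01676552,  0.04786128, -0.00944314]), 'width': 0.9978309509335872}
```

View images.

View pics/scene0.png

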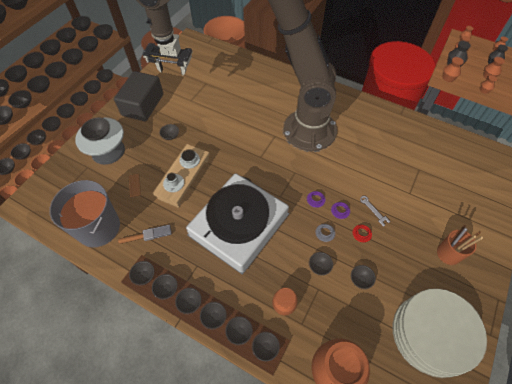

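View pics/top0.png

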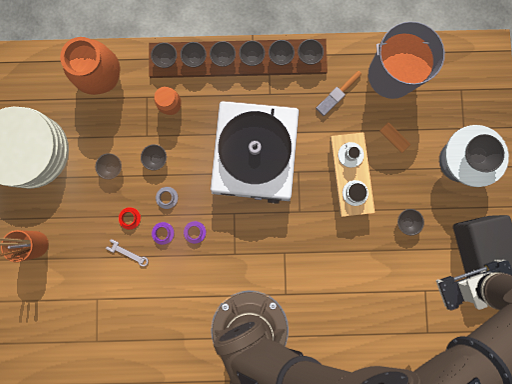

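```bash
python3 - <<'E'
import cv2
a=cv2.imread('pics/top0.png');b=cv2.imread('pics/scene0.png')
cv2.imwrite('pics/c1.png',cv2.resize(a[110:260,90:220],None,fx=4,fy=4,interpolation=3)[:600])
cv2.imwrite('pics/c2.png',cv2.resize(a[90:240,210:400],None,fx=4,fy=4,interpolation=3))
cv2.imwrite('pics/c3.png',cv2.resize(b[130:270,140:290],None,fx=4,fy=4,interpolation=3))
cv2.imwrite('pics/c4.png',cv2.resize(b[180:300,270:400],None,fx=5,fy=5,interpolation=3))
E
```

```text
(no output)
```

View pics/c1.png

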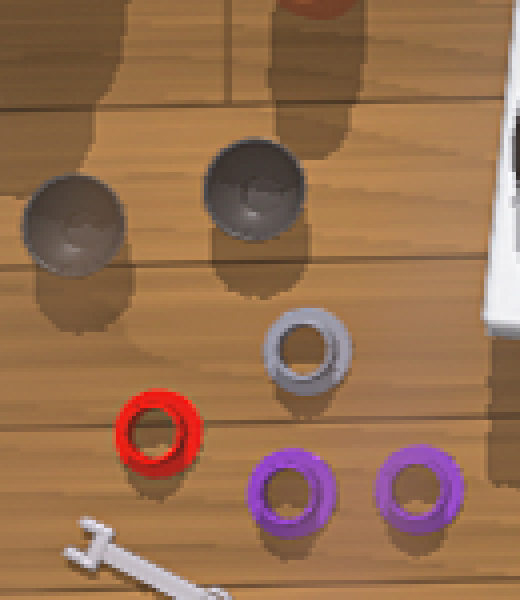

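View pics/c2.png

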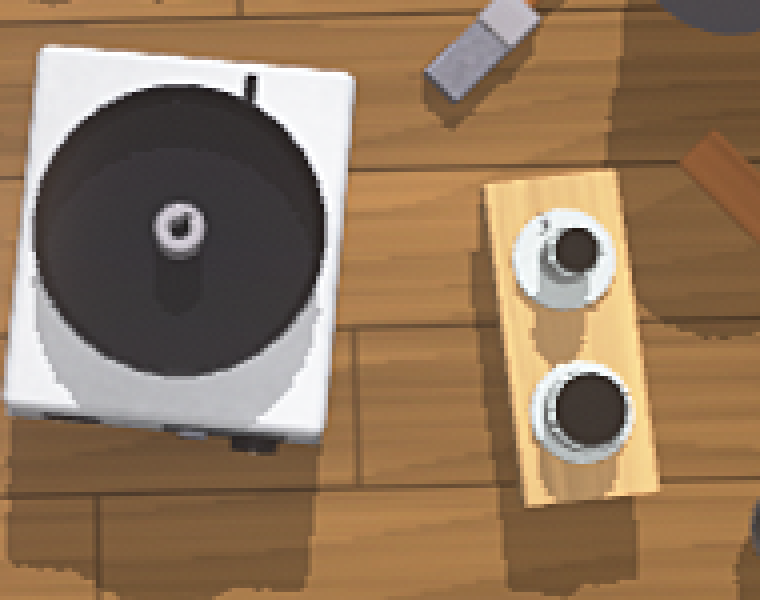

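View pics/c3.png

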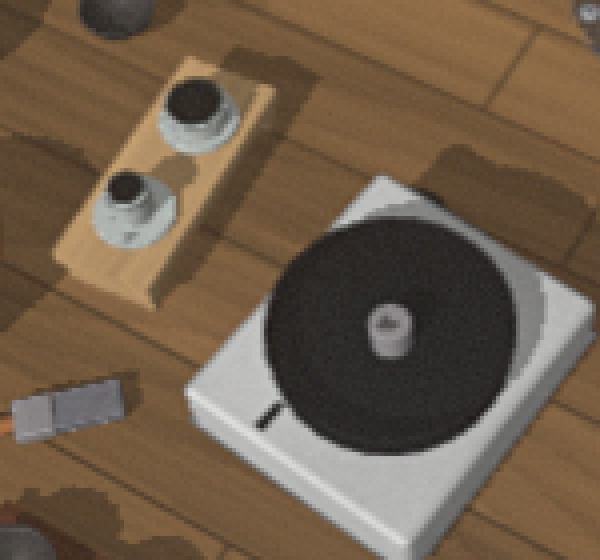

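View pics/c4.png

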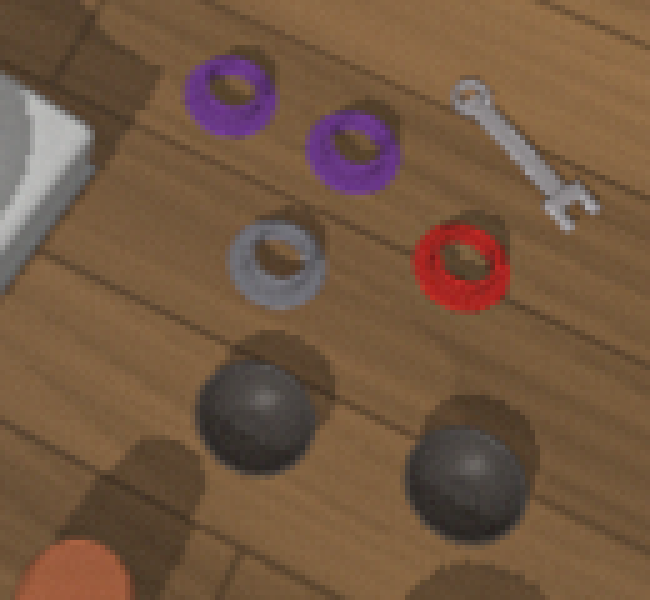

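```bash
cat >> h.py <<'E'
from scipy.optimize import least_squares
def circ(r,z,n=48):
    a=np.linspace(0,2*np.pi,n,endpoint=False);return np.c_[r*np.cos(a),r*np.sin(a),0*a+z]
# lists of convex parts: (r,z0,z1)
MOD={'collar':[(.038,0,.005),(.026,.005,.024)],'chuck':[(.042,0,.008),(.022,.008,.048),(.019,.048,.052)],
 'wide_chuck':[(.042,0,.008),(.033,.008,.034)],'hub':[(.019,-.034,0)]}
def sil(p,name,X,s=4):
    im=np.zeros((384*s,512*s),np.uint8)
    for r,a,b in MOD[name]:
        q=proj(p,np.r_[circ(r,a),circ(r,b)]+X)
        h=cv2.convexHull(((q+.5)*s-.5).astype(np.float32))
        cv2.fillConvexPoly(im,np.round(h*16).astype(np.int32),1,shift=4)
    return im
def silc(p,name,X,s=4):
    im=sil(p,name,X,s);m=cv2.moments(im,True);return np.array([m['m10']/m['m00'],m['m01']/m['m00']])/s-.5+.5/s, m['m00']/s/s
def fill(m):
    m=m.astype(np.uint8);c,_=cv2.findContours(m,0,1);c=max(c,key=cv2.contourArea)
    o=np.zeros_like(m);cv2.drawContours(o,[c],-1,1,-1);return o
def cen(m):
    q=cv2.moments(m,True);return np.array([q['m10']/q['m00'],q['m01']/q['m00']]),q['m00']
def fitsil(obs,name,X0,fixz=None):
    # obs: list of (picture,centroid)
    def f(v):
        X=np.r_[v[:2],fixz if fixz is not None else v[2]]
        return np.concatenate([silc(p,name,X)[0]-c for p,c in obs])
    r=least_squares(f,X0[:2] if fixz is not None else X0,diff_step=1e-2,x_scale=.1)
    return r.x,r.fun
E
python3 - <<'E'
from h import *
P={n:arm.get_image(n) for n in('scene','top')}
import pickle
def tr(n,q,near):
    rs=arm.trace(P[n],q); rs=[r for r in rs if np.hypot(*(np.array(r['at'])-near))<14]
    print(n,q,[(np.round(r['at'],1).tolist(),round(r['score'],2),int(r['pixels'].sum())) for r in rs])
    return rs
masks={}
for q,s,t in(('collar',(325,233),(167,198)),('chuck',(172,180),(350,154)),('hub',(237,212),(254,147)),('rack',(182,177),(352,175))):
    for n,w in(('scene',s),('top',t)):
        for r in tr(n,q,w)[:2]: masks.setdefault((q,n),[]).append(r['pixels'])
pickle.dump((P,masks),open('d0.pkl','wb'))
for q,z in(('collar',0),('chuck',.055),('hub',.142)):
    obs=[]
    for n in('scene','top'):
        if (q,n) not in masks: continue
        m=fill(masks[(q,n)][0]);c,a=cen(m);obs.append((P[n],c));X0=atz(P[n],c,z+.01);print(q,n,c,a,X0)
    if not obs: continue
    X0[2]=z
    for fz in(None,z):
        if len(obs)<2 and fz is None: continue
        x,f=fitsil(obs,q,X0,fz);print(q,fz,x,np.round(f,2))
    X=np.r_[x[:2],z]
    print([silc(p,q,X)[1] for p,_ in obs])
E
```

```text
scene collar [([321.5, 233.1], 0.74, 233)]
top collar [([174.6, 198.2], 0.58, 269)]
scene chuck [([176.2, 184.8], 0.73, 338)]
top chuck [([346.7, 156.4], 0.57, 510)]
scene hub [([238.1, 210.5], 0.58, 114)]
top hub []
scene rack [([178.2, 176.0], 0.6, 1152)]
top rack [([351.3, 174.0], 0.77, 1688)]
collar scene [324.95238095 232.54578755] 273.0 [0.45269782 0.2726493  0.01      ]
collar top [166.728 197.272] 375.0 [0.4446436  0.26857711 0.01      ]
collar None [0.44641977 0.27094075 0.        ] [-0.03 -0.56 -0.23 -0.33]
collar 0 [0.44650213 0.27096406] [-0.02 -0.54 -0.24 -0.36]
[290.25, 404.6875]
chuck scene [173.62721893 182.30769231] 338.0 [ 0.57189807 -0.34601526  0.065     ]
chuck top [350.92941176 154.89019608] 510.0 [ 0.56579786 -0.34988711  0.065     ]
chuck None [ 0.56765695 -0.35223054  0.04843093] [-0.19 -0.04 -0.14  0.07]
chuck 0.055 [ 0.56797393 -0.35014152] [-0.15 -0.66 -0.33 -0.34]
[330.9375, 527.4375]
hub scene [236.88596491 212.34210526] 114.0 [ 0.60296082 -0.02574177  0.152     ]
hub 0.142 [ 0.59141418 -0.03419854] [0.   0.01]
[126.625]
```

```bash
cat > ov.py <<'E'
from h import *
def overlay(p,items,box,fn,s=8):
    x0,y0,x1,y1=box
    im=cv2.resize(p['frame'][y0:y1,x0:x1],None,fx=s,fy=s,interpolation=0)
    for X,col in items:
        q=((proj(p,X)-[x0,y0]+.5)*s).astype(np.int32);cv2.polylines(im,[q],True,col,1)
    cv2.imwrite('pics/'+fn,im)
E
python3 - <<'E'
from ov import *
import pickle
P,masks=pickle.load(open('d0.pkl','rb'))
H=np.array([.5914,-.0342,.142]);C=np.array([.4465,.271,0]);N=np.array([.568,-.3505,.055])
ih=[(H+circ(.019,0),(0,255,0)),(H+circ(.009,0),(0,255,255)),(np.r_[H[:2],.108]+circ(.108,0),(255,0,0)),(np.r_[H[:2],.138]+circ(.108,0),(255,255,0))]
overlay(P['scene'],ih,(200,172,275,247),'o1.png');overlay(P['top'],ih,(215,105,295,190),'o2.png',7)
ic=[(C+circ(.038,0),(0,255,0)),(C+circ(.026,.024),(0,255,255)),(C+circ(.0215,.024),(255,255,0))]
iN=[(N+circ(.042,.008),(0,255,0)),(N+circ(.022,.048),(0,255,255)),(N+circ(.019,.052),(255,255,0))]
a=[]
overlay(P['scene'],ic,(305,215,345,255),'t1.png');overlay(P['top'],ic,(147,178,187,218),'t2.png')
overlay(P['scene'],iN,(153,160,193,200),'t3.png');overlay(P['top'],iN,(330,135,370,175),'t4.png')
t=[cv2.imread(f'pics/t{i}.png') for i in(1,2,3,4)]
cv2.imwrite('pics/o3.png',cv2.resize(np.vstack([np.hstack(t[:2]),np.hstack(t[2:])]),(600,600)))
E
```

```text
(no output)
```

View pics/o1.png

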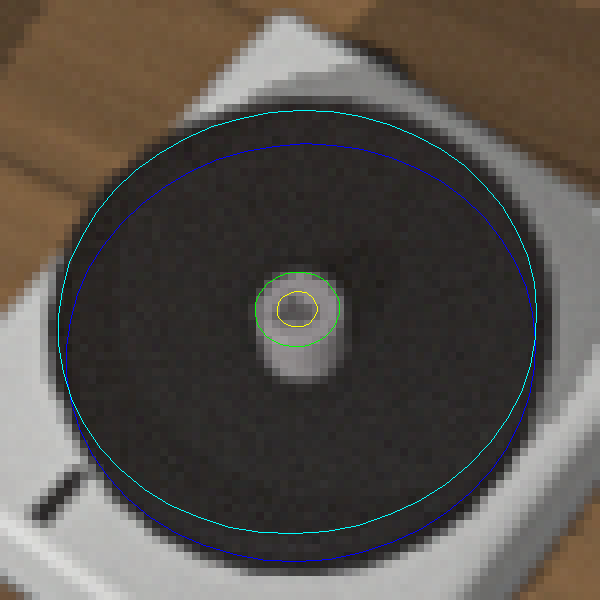

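View pics/o2.png

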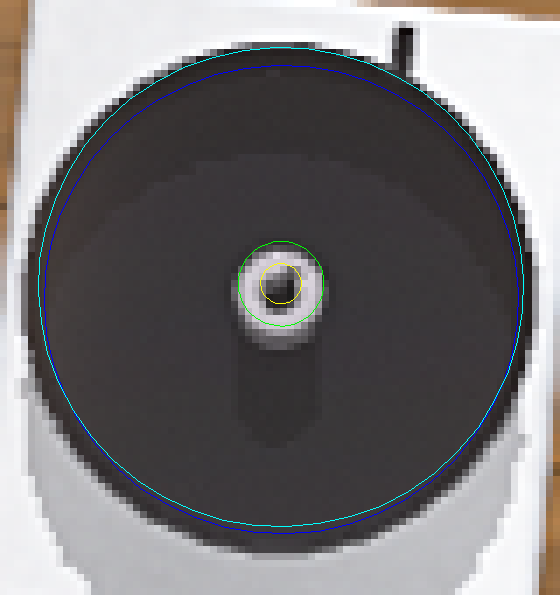

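View pics/o3.png

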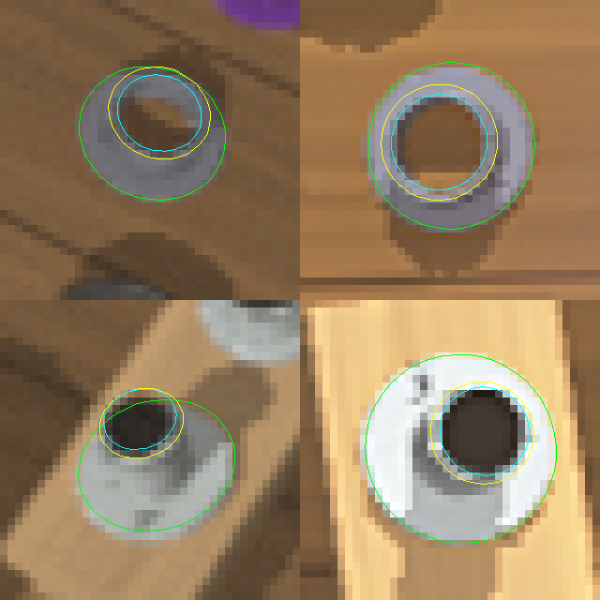

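```bash
python3 - <<'E'
from ov import *
import pickle
P,masks=pickle.load(open('d0.pkl','rb'))
obs=[]
for n,(u,v),th in(('scene',(237,212),80),('top',(255,148),85)):
    g=cv2.cvtColor(P[n]['frame'],6);m=np.zeros_like(g);m[v-12:v+13,u-12:u+13]=g[v-12:v+13,u-12:u+13]>th
    m=fill(m);c,a=cen(m);print(n,c,a,np.where(m.any(0))[0][[0,-1]],np.where(m.any(1))[0][[0,-1]]);obs.append((P[n],c))
X0=np.array([.591,-.034,.142])
for o in(obs,obs[:1],obs[1:]): print(fitsil(o,'hub',X0,.142), [silc(p,'hub',X0)[1] for p,_ in o])
print(fitsil(obs,'hub',X0))
# pan: dark region incl rim outer; white housing
for n,(u,v) in(('scene',(237,212)),('top',(255,147))):
    g=cv2.cvtColor(P[n]['frame'],6)[v-10:v+10,u-10:u+10];print(g)
# separate collar, chuck per camera
for q,z in(('collar',0),('chuck',.055)):
    for n in('scene','top'):
        c,a=cen(fill(masks[(q,n)][0]));X0=atz(P[n],c,z+.01);print(q,n,fitsil([(P[n],c)],q,X0,z)[0])
E
```

```text
scene [236.91935484 212.19354839] 124.0 [232 242] [206 219]
top [254.32857143 146.79285714] 140.0 [248 260] [141 154]
(array([ 0.58970683, -0.03366925]), array([ 0.33844219, -0.16669195,  0.19801029, -0.29219809])) [126.5625, 142.5625]
(array([ 0.5909362 , -0.03441889]), array([-0.0013494 ,  0.00349808])) [126.5625]
(array([ 0.58875854, -0.03298474]), array([-0.00359327, -0.00086282])) [142.5625]
(array([ 0.58960535, -0.03371634,  0.14033767]), array([ 0.36831216,  0.01259956,  0.23728169, -0.15345521]))
[[ 45  42  41  42  40  43  44  39  42  40  42  45  40  43  41  42  38  41
   34  38]
 [ 43  41  46  40  39  45  41  42  45  38  44  44  39  38  37  37  40  33
   33  37]
 [ 44  43  41  42  44  44  38  39  39  35  36  38  39  35  35  36  31  34
   40  35]
 [ 43  41  42  42  41  40  39  40  45  50  55  49  43  36  28  35  38  37
   38  34]
 [ 44  43  43  38  44  38  47  71  93 117 136 123  95  68  44  32  35  39
   37  36]
 [ 40  38  45  42  38  42  86 122 137 142 140 138 137 130  91  45  32  41
   36  38]
 [ 46  43  42  40  39  68 116 141 133 125 133 141 141 140 119  71  38  35
   37 
[... 2257 characters left out ...]
 212 208 204 196 152  78  53  52
   55  56]
 [ 54  56  55  46  66 110 156 191 203 203 204 203 183 136  85  53  53  53
   55  55]
 [ 57  57  56  50  52  78  92 111 143 158 157 142 113  98  77  52  54  55
   56  56]
 [ 56  56  57  53  44  54  80  93  90  87  88  88  91  83  57  48  56  56
   55  56]
 [ 56  55  57  53  47  44  48  67  82  88  90  74  57  42  44  51  56  55
   56  56]
 [ 56  56  56  53  48  48  48  45  44  42  43  44  45  47  47  52  57  56
   56  56]
 [ 57  56  56  53  47  48  48  49  48  48  48  49  49  47  47  53  55  56
   56  55]]
collar scene [0.44857553 0.27202402]
collar top [0.44524677 0.27011701]
chuck scene [ 0.57022083 -0.34784282]
chuck top [ 0.56676223 -0.35117246]
```

```bash
python3 - <<'E'
from ov import *
import pickle
P,masks=pickle.load(open('d0.pkl','rb'))
# keyway: render top face, free (x,y) per camera & angle, correlation
def face(p,X,th,s=6,box=None):
    x0,y0,x1,y1=box
    im=np.zeros(((y1-y0)*s,(x1-x0)*s),np.float32)
    def fp(Q,v):
        q=(proj(p,Q)-[x0,y0]+.5)*s;cv2.fillPoly(im,[np.round(q*16).astype(np.int32)],v,shift=4)
    fp(X+circ(.019,0),1)
    fp(X+circ(.009,0),0)
    c,s_=np.cos(th),np.sin(th)
    sl=np.array([[.0,-.004,0],[.0135,-.004,0],[.0135,.004,0],[0,.004,0]])@np.array([[c,s_,0],[-s_,c,0],[0,0,1]])
    fp(X+sl,0)
    return cv2.GaussianBlur(cv2.resize(im,(x1-x0,y1-y0),interpolation=cv2.INTER_AREA),(0,0),.5)
for n,ct in(('scene',(236,209)),('top',(254,146))):
    p=P[n];box=(ct[0]-9,ct[1]-9,ct[0]+10,ct[1]+10 if n=='top' else ct[1]+6)
    g=cv2.cvtColor(p['frame'],6)[box[1]:box[3],box[0]:box[2]].astype(float)
    X0={'scene':[.591,-.0344],'top':[.5888,-.033]}[n]
    res=[]
    for th in np.arange(-180,180,5):
        best=max((np.corrcoef(face(p,np.array([X0[0]+a,X0[1]+b,.142]),np.radians(th),4,box).ravel(),g.ravel())[0,1],a,b) for a in np.arange(-.003,.0035,.001) for b in np.arange(-.003,.0035,.001))
        res.append((round(best[0],4),th,round(best[1],4),round(best[2],4)))
    print(n,sorted(res)[::-1][:7])
# pin
for n,(u0,v0,u1,v1) in(('top',(340,140,352,152)),('scene',(165,182,182,196))):
    print(n,u0,v0);print(cv2.cvtColor(P[n]['frame'],6)[v0:v1,u0:u1])
print(cv2.Rodrigues(np.array([ 2.06473119,  0.30319037, -2.06468952]))[0].round(3))
E
```

```text
scene [(np.float64(0.927), np.int64(-50), np.float64(0.001), np.float64(0.001)), (np.float64(0.9269), np.int64(-55), np.float64(0.001), np.float64(0.001)), (np.float64(0.9259), np.int64(-70), np.float64(0.001), np.float64(0.001)), (np.float64(0.9254), np.int64(-65), np.float64(0.001), np.float64(0.001)), (np.float64(0.9245), np.int64(-75), np.float64(0.001), np.float64(0.001)), (np.float64(0.9243), np.int64(-45), np.float64(0.001), np.float64(0.0)), (np.float64(0.9243), np.int64(-60), np.float64(0.001), np.float64(0.001))]
top [(np.float64(0.9708), np.int64(-35), np.float64(-0.001), np.float64(0.0)), (np.float64(0.9699), np.int64(-40), np.float64(-0.001), np.float64(0.0)), (np.float64(0.9682), np.int64(-45), np.float64(-0.001), np.float64(0.0)), (np.float64(0.9676), np.int64(-30), np.float64(-0.001), np.float64(0.0)), (np.float64(0.9651), np.int64(-25), np.float64(-0.001), np.float64(0.0)), (np.float64(0.9628), np.int64(-50), np.float64(-0.001), np.float64(0.0)), (np.float64(0.9621), np.int64(-20), np.float64(-0.001), np.float64(0.0))]
top 340 140
[[210 204 198 194 194 200 205 204 20
[... 958 characters left out ...]
9 178 178 177 178 177 175 173 176 179 182 181 180 172 143]
 [189 182 176 179 178 170 147 133 133 155 177 181 180 179 172 149 138]
 [172 179 175 179 180 172 145 130 154 175 179 177 177 172 152 139 150]
 [148 160 182 181 175 168 150 154 175 176 176 178 164 144 145 151 148]
 [146 149 157 164 168 167 171 173 180 174 168 168 153 148 150 150 150]
 [152 148 148 148 154 148 147 153 154 154 154 157 150 152 150 150 152]
 [149 148 146 149 147 141 142 144 147 150 153 151 151 151 147 149 153]
 [147 147 149 147 147 142 142 143 152 155 152 151 152 152 150 151 139]
 [148 148 149 147 144 139 144 150 153 156 150 150 148 147 152 149 120]]
[[ 0.     0.288 -0.958]
 [-0.    -0.958 -0.288]
 [-1.     0.    -0.   ]]
```

```bash
python3 - <<'E'
from ov import *
import pickle
P,masks=pickle.load(open('d0.pkl','rb'))
for n,uvs,c in(('top',[(345.5,145),(346,144.5),(346,145.8)],(.5668,-.3512)),('scene',[(172.5,188.7),(172,189)],(.5702,-.3478))):
  for uv in uvs:
    d=atz(P[n],uv,.066)[:2]-c;print(n,uv,d,np.degrees(np.arctan2(d[1],d[0])),np.hypot(*d))
# flange fits per camera with free center via overlay correlation: check rack axis
for n in('top','scene'):
    m=masks[('rack',n)][0];r=cv2.minAreaRect(np.argwhere(fill(m))[:,::-1].astype(np.float32))
    b=[atz(P[n],q,.055)[:2] for q in cv2.boxPoints(r)];print(n,np.round(b,3))
for q,n,(u,v) in [('bowl_a','top',(152.1,159)),('bowl2','top',(108,165)),('bowl3','top',(412,219)),('purp','top',(162.5,233)),('purp','top',(195,232)),('red','top',(130,218))]:
    print(q,atz(P['top'],(u,v),.02).round(3))
E
```

```text
top (345.5, 145) [0.03217194 0.01799502] 29.219985972240313 0.03686264744407784
top (346, 144.5) [0.03379972 0.01627565] 25.71230729988541 0.03751423867623184
top (346, 145.8) [0.02946545 0.01646176] 29.19122359195693 0.033752074466314994
scene (172.5, 188.7) [0.02892388 0.01623006] 29.29810435129985 0.033166331484636165
scene (172, 189) [0.03103312 0.0153128 ] 26.26330721781209 0.03460543876999114
top [[ 0.633 -0.285]
 [ 0.646 -0.399]
 [ 0.377 -0.421]
 [ 0.365 -0.309]]
scene [[ 0.658 -0.395]
 [ 0.353 -0.434]
 [ 0.373 -0.291]
 [ 0.668 -0.265]]
bowl_a [0.575 0.315 0.02 ]
bowl2 [0.558 0.465 0.02 ]
bowl3 [ 0.351 -0.556  0.02 ]
purp [0.325 0.281 0.02 ]
purp [0.325 0.173 0.02 ]
red [0.377 0.39  0.02 ]
```

Candidates for the collar, in top-view pixels: grey ring (167,198), purple rings (162,233) and (195,232), red ring (130,218). The grey one is the collar, and its flange is wide and underneath in the crop. Candidates for the chuck: (350,153) has the small pad and tall post, (356,193) the wide pad, so I choose (350,153). Moving to the collar now.

{"fn": "servo_tool", "kwargs": {
  "plan": [
    [[32,45,2.5],[0,0,0]],
    [[32,45,2.5],[0,0,0]],
    [[32,45,2.5],[0,0,0]],
    [[32,45,2.5],[0,0,0]],
    [[32,45,2.5],[0,0,0]],
    [[32,45,2.5],[0,0,0]],
    [[32,45,2.5],[0,0,0]],
    [[32,45,2.5],[0,0,0]],
    [[32,45,2.5],[0,0,0]],
    [[32,45,2.5],[0,0,0]],
    [[30,50,2.5],[0,0,0]],
    [[30,55,2.5],[0,0,0]]
  ],
  "grip": 1
}}

```text
clock: 2.6
position: [0.4783, -0.0899, 0.2514]
ee_rot: [2.066, 0.303, -2.064]
force: [1.2, 0.5, 0.1]
width: 1.003
```

{"fn": "servo_tool", "kwargs": {
  "plan": [
    [[-3.2,36.1,0],[0,0,0]],
    [[-3.2,36.1,0],[0,0,0]],
    [[-3.2,36.1,0],[0,0,0]],
    [[-3.2,36.1,0],[0,0,0]],
    [[-3.2,36.1,0],[0,0,0]],
    [[-3.2,36.1,0],[0,0,0]],
    [[-3.2,36.1,0],[0,0,0]],
    [[-3.2,36.1,-5],[0,0,0]],
    [[-3.2,36.1,-10],[0,0,0]],
    [[-3.2,36.1,-14],[0,0,0]],
    [[-3.2,36.1,-18],[0,0,0]],
    [[-3.2,36.1,-18],[0,0,0]]
  ]
}}

```text
clock: 3.8
position: [0.4435, 0.2688, 0.0672]
ee_rot: [2.056, 0.3, -2.07]
force: [0.1, 0.5, 0.1]
width: 1.001
```

```bash
python3 - <<'E'
from ov import *
p=arm.get_image('scene');q=arm.get_image('top')
a=cv2.resize(p['frame'][180:300,260:380],None,fx=3.3,fy=3.3,interpolation=3);b=cv2.resize(q['frame'][130:250,110:230],None,fx=3.3,fy=3.3,interpolation=3)
cv2.imwrite('pics/g1.png',np.hstack([a,b]));print(arm.observe()['position'])
E
```

```text
[0.44626636 0.27128706 0.0719098 ]
```

View pics/g1.png

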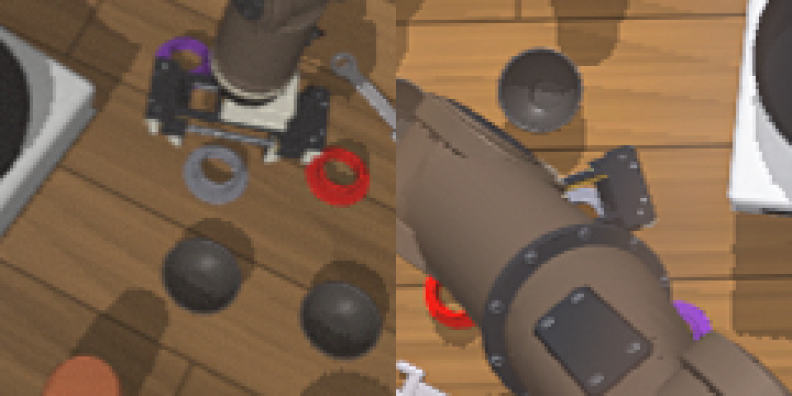

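{"fn": "servo_tool", "kwargs": {
  "plan": [
    [[0,0,-4],[0,0,0]],
    [[0,0,-5.5],[0,0,0]],
    [[0,0,-6.4],[0,0,0]],
    [[0,0,-6.4],[0,0,0]],
    [[0,0,-6.4],[0,0,0]]
  ]
}}

```text
clock: 4.4
position: [0.4474, 0.2721, 0.0096]
ee_rot: [2.067, 0.304, -2.063]
force: [-0.1, 0.5, 0.4]
width: 1.001
```

{"fn": "servo_tool", "kwargs": {
  "plan": [
    [[0,0,0],[0,0,0]],
    [[0,0,0],[0,0,0]],
    [[0,0,0],[0,0,0]],
    [[0,0,0],[0,0,0]],
    [[0,0,0],[0,0,0]],
    [[0,0,0],[0,0,0]]
  ],
  "grip": 0,
  "squeeze": 15
}}

```text
clock: 5.0
position: [0.4473, 0.2721, 0.0096]
ee_rot: [2.067, 0.304, -2.063]
force: [-0.6, 0.3, 0.5]
width: 0.564
```

{"fn": "servo_tool", "kwargs": {
  "plan": [
    [[0,0,5],[0,0,0]],
    [[0,0,10],[0,0,0]],
    [[0,0,15],[0,0,0]],
    [[2,-4,19],[0,0,0]],
    [[4,-8,19],[0,0,0]],
    [[6,-12,19],[0,0,0]],
    [[8,-16,19],[0,0,0]],
    [[10,-20,19],[0,0,0]],
    [[12,-25,19],[0,0,0]],
    [[14.2,-30.6,19],[0,0,0]],
    [[14.2,-30.6,19],[0,0,0]],
    [[14.2,-30.6,19],[0,0,0]]
  ]
}}

```text
clock: 6.2
position: [0.5896, -0.0377, 0.1988]
ee_rot: [2.069, 0.298, -2.067]
force: [0.2, 0.8, -1.8]
width: 0.561
```

```bash
cat > look.py <<'E'
from ov import *
import sys
def look(bs,bt,fn,s=4):
    p=arm.get_image('scene');q=arm.get_image('top')
    a=cv2.resize(p['frame'][bs[1]:bs[3],bs[0]:bs[2]],(400,400),interpolation=3);b=cv2.resize(q['frame'][bt[1]:bt[3],bt[0]:bt[2]],(400,400),interpolation=3)
    cv2.imwrite('pics/'+fn,np.hstack([a,b]));o=arm.observe();print(o['clock'],o['position'],o['force'],o['ft_torque'],o['width']);return p,q
E
python3 - <<'E'
from look import *
p,q=look((190,150,290,250),(205,95,305,195),'g2.png')
E
```

```text
6.3 [ 0.58884729 -0.03296903  0.19926323] [ 0.34321418  1.11722846 -0.4258176 ] [ 0.06454932  0.04370227 -0.02156047] 0.5599926654316316
```

View pics/g2.png

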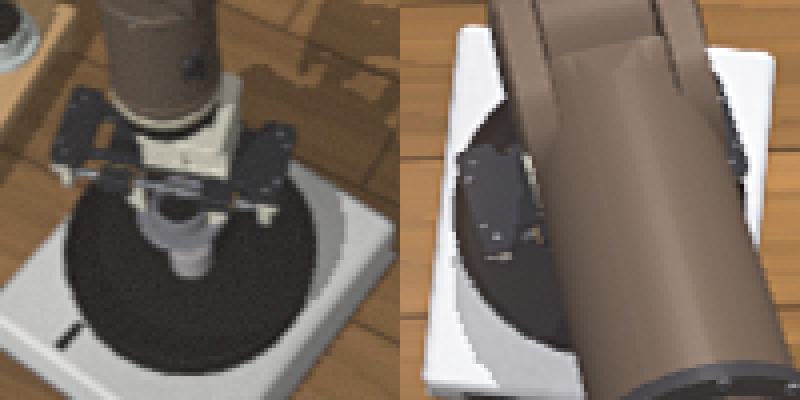

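```bash
python3 - <<'E'
from look import *
p=arm.get_image('scene')
o=arm.observe()['position'];print(o)
z=o[2]-.0096
it=[]
C=np.array([o[0],o[1],z])
it=[(C+circ(.038,0),(0,255,0)),(C+circ(.038,.005),(0,255,0)),(C+circ(.0215,.024),(255,255,0)),(np.array([.591,-.0344,.142])+circ(.019,0),(0,255,255)),(np.array([.591,-.0344,.108])+circ(.019,0),(0,255,255))]
overlay(p,it,(212,180,262,225),'g3.png',12)
np.save('s3.npy',p['frame'])
E
```

```text
[ 0.58875356 -0.03203336  0.19942069]
```

View pics/g3.png

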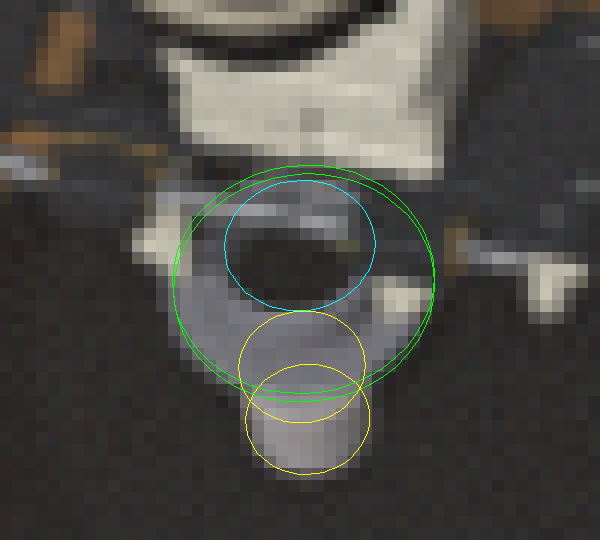

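```bash
python3 - <<'E'
from look import *
from scipy.ndimage import map_coordinates
p=arm.get_image('scene');g=cv2.cvtColor(p['frame'],6).astype(float)
o=arm.observe()['position'];z=o[2]-.0096
def score(g,p,X,r,parts,sel):
    # hull outline of parts, sample outside/inside
    pts=np.vstack([proj(p,X+circ(rr,zz,180)) for rr,zz in parts]).astype(np.float32)
    h=cv2.convexHull(pts)[:,0].astype(float)
    n=len(h);d=np.roll(h,-1,0)-h;L=np.r_[0,np.cumsum(np.hypot(*d.T))]
    t=np.linspace(0,L[-1],200,endpoint=False);hh=np.vstack([h,h[:1]])
    q=np.c_[np.interp(t,L,hh[:,0]),np.interp(t,L,hh[:,1])]
    c=q.mean(0);tg=np.roll(q,-1,0)-np.roll(q,1,0);nn=np.c_[tg[:,1],-tg[:,0]];nn/=np.hypot(*nn.T)[:,None]
    nn*=np.sign(((q-c)*nn).sum(1))[:,None]
    k=sel(q-c);q=q[k];nn=nn[k]
    f=lambda a:map_coordinates(g,[(q+nn*a)[:,1],(q+nn*a)[:,0]],order=1)
    return np.mean(f(-.8)-f(.8))
def best(X0,parts,sel,R=.006,g=g,p=p):
    a=np.arange(-R,R+1e-9,.0005);S=[(score(g,p,X0+[u,v,0],0,parts,sel),u,v) for u in a for v in a]
    S.sort();S=S[::-1][:8];w=np.array([s[0] for s in S]);return round(w[0],1),X0[:2]+np.array([[s[1],s[2]] for s in S]).mean(0)
col=[(.038,0),(.038,.005)]
# front: below centre, exclude hub region
sel=lambda d:(d[:,1]>1)&(np.abs(d[:,0])>5.5)&(~((d[:,0]>0)&(d[:,1]<4)))
print('tcp',o,'collar',best(np.array([o[0],o[1],z]),col,sel))
sel=lambda d:(d[:,1]>-1)
print('hub now',best(np.array([.591,-.034,.142]),[(.019,-.006),(.019,-.034)],sel))
import pickle
P,_=pickle.load(open('d0.pkl','rb'));g0=cv2.cvtColor(P['scene']['frame'],6).astype(float)
print('hub0',best(np.array([.591,-.034,.142]),[(.019,0),(.019,-.034)],lambda d:d[:,1]>-99,g=g0,p=P['scene']))
print('collar0',best(np.array([.4475,.271,0]),[(.038,0),(.038,.005)],lambda d:d[:,1]>-0,g=g0,p=P['scene']))
E
```

```text
tcp [ 0.58881892 -0.03175906  0.19958015] collar (np.float64(59.4), array([ 0.58925642, -0.03369656]))
hub now (np.float64(63.1), array([ 0.5909375, -0.0339375]))
hub0 (np.float64(69.5), array([ 0.59075, -0.03375]))
collar0 (np.float64(15.3), array([0.4474375, 0.2709375]))
```

{"fn": "servo_tool", "kwargs": {
  "plan": [
    [[0.15,0,0],[0,0,0]],
    [[0.15,0,-1.5],[0,0,0]],
    [[0.15,0,-3],[0,0,0]],
    [[0.15,0,-4],[0,0,0]],
    [[0.15,0,-4.2],[0,0,0]],
    [[0.15,0,-4.2],[0,0,0]]
  ]
}}

```text
clock: 7.0
position: [0.5902, -0.0313, 0.1576]
ee_rot: [2.065, 0.309, -2.062]
force: [0.1, -0.4, -0.8]
width: 0.562
```

{"fn": "servo_tool", "kwargs": {
  "plan": [
    [[0,0,-0.3],[0,0,0]],
    [[0,0,-0.6],[0,0,0]],
    [[0,0,-0.9],[0,0,0]],
    [[0,0,-1.2],[0,0,0]]
  ]
}}

```text
clock: 7.4
position: [0.5903, -0.0313, 0.1455]
ee_rot: [2.065, 0.309, -2.062]
force: [-0.0, -1.0, 0.5]
width: 0.561
```

{"fn": "servo_tool", "kwargs": {
  "plan": [
    [[0,0,-0.5],[0,0,0]],
    [[0,0,-1.0],[0,0,0]],
    [[0,0,-1.5],[0,0,0]],
    [[0,0,-2.0],[0,0,0]],
    [[0,0,-2.4],[0,0,0]],
    [[0,0,-2.6],[0,0,0]]
  ]
}}

```text
clock: 8.0
position: [0.5901, -0.0313, 0.1189]
ee_rot: [2.065, 0.309, -2.062]
force: [0.4, 0.8, -0.7]
width: 0.562
```

{"fn": "servo_tool", "kwargs": {
  "plan": [
    [[0,0,-0.1],[0,0,0]],
    [[0,0,-0.2],[0,0,0]],
    [[0,0,-0.3],[0,0,0]]
  ]
}}

```text
clock: 8.3
position: [0.5901, -0.0313, 0.1174]
ee_rot: [2.065, 0.308, -2.062]
force: [-8.3, -0.1, 22.4]
width: 0.561
```

{"fn": "servo_tool", "kwargs": {
  "plan": [
    [[0,0,0.2],[0,0,0]],
    [[0,0,0.1],[0,0,0]],
    [[0,0,0.1],[0,0,0]],
    [[0,0,0.1],[0,0,0]],
    [[0,0,0.2],[0,0,0]]
  ],
  "grip": 0.85
}}

```text
clock: 8.8
position: [0.59, -0.0313, 0.1191]
ee_rot: [2.065, 0.309, -2.062]
force: [0.4, -0.5, 0.3]
width: 0.85
```

{"fn": "servo_tool", "kwargs": {
  "plan": [
    [[0,0,2],[0,0,0]],
    [[0,0,6],[0,0,0]],
    [[0,0,10],[0,0,0]],
    [[-1,-6,11],[0,0,0]],
    [[-2,-11,11],[0,0,0]],
    [[-2,-16,11],[0,0,0]],
    [[-2,-21,11],[0,0,0]],
    [[-2,-26,11],[0,0,0]],
    [[-2.1,-31.5,10],[0,0,0]],
    [[-2.1,-31.5,7],[0,0,0]],
    [[-2.1,-31.5,7],[0,0,0]]
  ]
}}

```text
clock: 9.9
position: [0.5651, -0.3503, 0.1843]
ee_rot: [2.062, 0.305, -2.074]
force: [-0.9, 0.7, -0.3]
width: 0.85
```

```bash
python3 - <<'E'
from look import *
p,q=look((140,130,290,280),(205,95,405,295),'g4.png')
overlay(p,[],(212,185,262,235),'g5.png',10)
overlay(q,[],(230,122,280,172),'g6.png',10)
E
```

```text
10.0 [ 0.568604   -0.34580402  0.18836774] [-1.10406243  0.42994248  1.1931302 ] [ 0.01039393 -0.03820722 -0.01746961] 0.8504038939934893
```

View pics/g4.png

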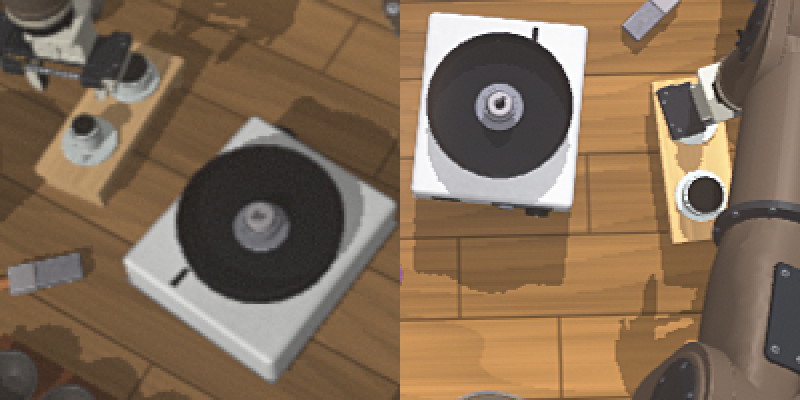

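View pics/g5.png

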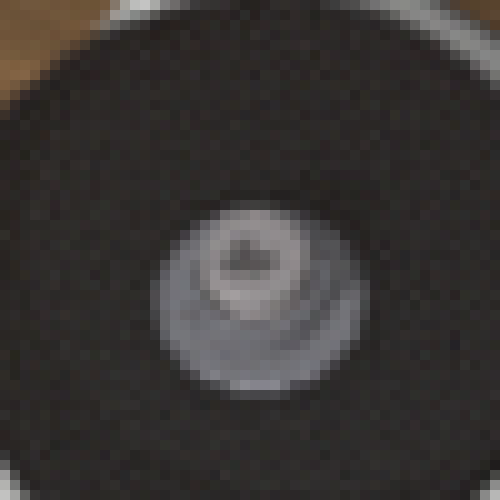

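View pics/g6.png

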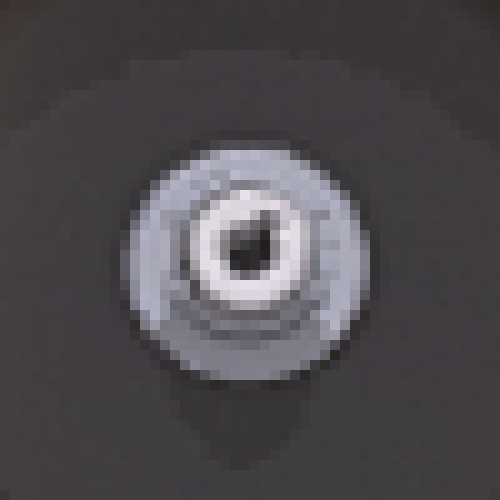

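{"fn": "servo_tool", "kwargs": {
  "plan": [
    [[0,0,0],[0,0,0]],
    [[0,0,0],[0,0,0]],
    [[0,0,-2],[0,0,0]],
    [[0,0,-4],[0,0,0]]
  ],
  "grip": 1
}}

```text
clock: 10.4
position: [0.57, -0.345, 0.1498]
ee_rot: [2.066, 0.31, -2.06]
force: [-0.9, 0.3, -0.6]
width: 0.997
```

```bash
python3 - <<'E'
from look import *
p,q=look((140,130,220,210),(310,115,390,195),'g7.png')
E
```

```text
10.5 [ 0.56774619 -0.34422278  0.14680509] [0.15258223 0.14255839 0.14090868] [-0.00634503  0.06143643  0.02679934] 0.9975087095324149
```

View pics/g7.png

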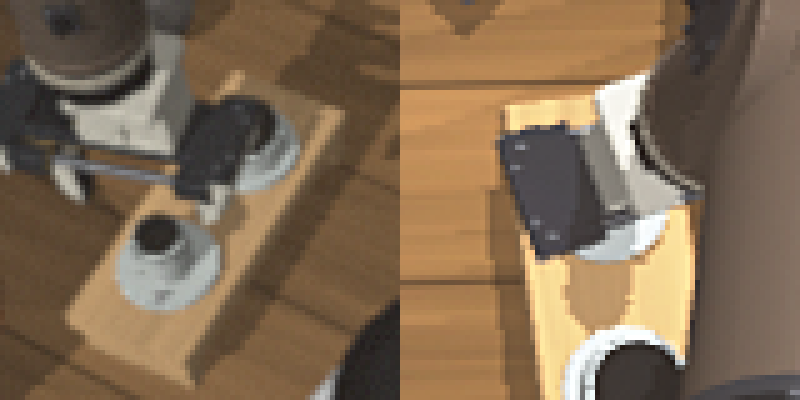

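{"fn": "servo_tool", "kwargs": {
  "plan": [
    [[0.1,-0.4,0],[0,0,0]],
    [[0.1,-0.4,-2],[0,0,0]],
    [[0.1,-0.4,-4],[0,0,0]],
    [[0.1,-0.4,-6],[0,0,0]],
    [[0.1,-0.4,-7.5],[0,0,0]],
    [[0.1,-0.4,-8],[0,0,0]],
    [[0.1,-0.4,-8],[0,0,0]]
  ]
}}

```text
clock: 11.2
position: [0.5689, -0.3482, 0.0668]
ee_rot: [2.062, 0.314, -2.067]
force: [-0.1, 0.9, -0.1]
width: 0.999
```

{"fn": "servo_tool", "kwargs": {
  "plan": [
    [[0,0,0],[0,0,0]],
    [[0,0,0],[0,0,0]],
    [[0,0,0],[0,0,0]],
    [[0,0,0],[0,0,0]],
    [[0,0,0],[0,0,0]],
    [[0,0,0],[0,0,0]],
    [[0,0,0],[0,0,0]]
  ],
  "grip": 0,
  "squeeze": 45
}}

```text
clock: 11.9
position: [0.5689, -0.3484, 0.0669]
ee_rot: [2.062, 0.314, -2.067]
force: [-0.9, -0.6, -0.4]
width: 0.475
```

{"fn": "servo_tool", "kwargs": {
  "plan": [
    [[0,0,3],[0,0,0]],
    [[0,0,7],[0,0,0]],
    [[0,0,11],[0,0,0]],
    [[0,0,15],[0,0,-5]],
    [[0.5,4,15],[0,0,-12]],
    [[1,8,15],[0,0,-20]],
    [[1,13,15],[0,0,-28]],
    [[1.5,18,15],[0,0,-36]],
    [[2,22,15],[0,0,-44]],
    [[2.2,26,15],[0,0,-52]],
    [[2.2,29,15],[0,0,-59]],
    [[2.2,31.5,15],[0,0,-65]]
  ]
}}

```text
clock: 13.1
position: [0.5903, -0.0306, 0.2165]
ee_rot: [-1.721, 0.764, 1.722]
force: [-1.3, 0.5, -2.6]
width: 0.47
```

{"fn": "servo_tool", "kwargs": {
  "plan": [
    [[0,0,0],[0,0,0]],
    [[0,0,0],[0,0,0]]
  ]
}}

```text
clock: 13.3
position: [0.5898, -0.0297, 0.216]
ee_rot: [-1.722, 0.762, 1.725]
force: [0.1, -1.8, -3.7]
width: 0.475
```

```bash
python3 - <<'E'
from look import *
p,q=look((197,150,277,230),(215,105,295,185),'g8.png')
print(arm.observe()['joints'].round(2),cv2.Rodrigues(arm.observe()['ee_rot'])[0].round(4))
o=arm.observe()['position'];N=np.array([o[0],o[1],o[2]-.0119])
overlay(p,[(N+circ(.042,0),(0,255,0)),(N+circ(.042,.008),(0,255,0)),(N+circ(.008,-.03),(0,255,255)),(N+circ(.022,.048),(255,255,0)),(np.array([.591,-.034,.142])+circ(.019,0),(0,0,255))],(207,165,267,225),'g9.png',10)
import pickle;pickle.dump((p,q,o),open('d1.pkl','wb'))
E
```

```text
13.4 [ 0.5900194  -0.03192732  0.21615445] [ 0.38718089  0.54534327 -3.40847214] [0.03551451 0.0207586  0.04610138] 0.4714184282485557
[ 0.07  0.39 -0.14  1.66  0.05  1.08 -2.5 ] [[ 0.0012 -0.7451 -0.6669]
 [ 0.0049 -0.6669  0.7451]
 [-1.     -0.0042  0.0029]]
```

View pics/g8.png

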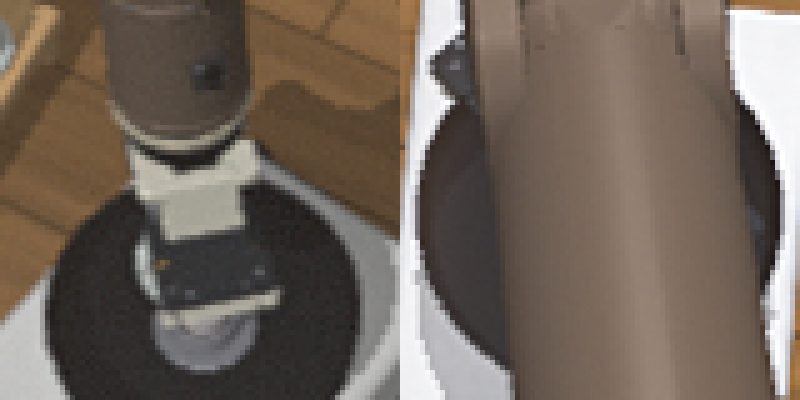

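View pics/g9.png

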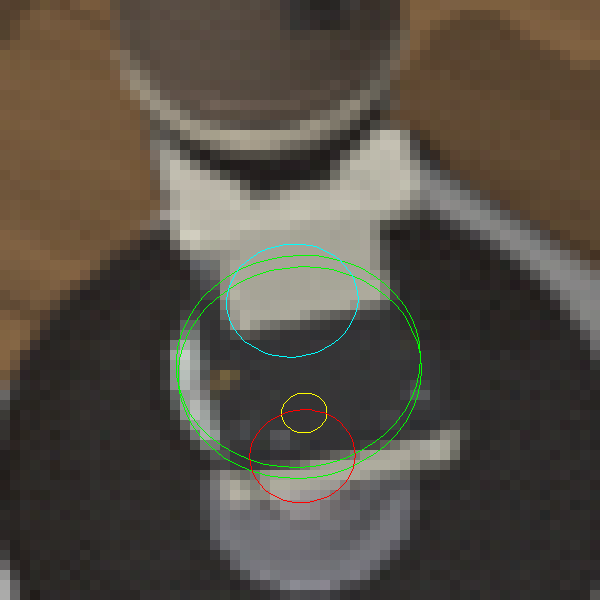

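{"fn": "servo_tool", "kwargs": {
  "plan": [
    [[0,0,0],[0,0,8]],
    [[0,0,0],[0,0,16]],
    [[0,0,0],[0,0,24]],
    [[0,0,0],[0,0,32]],
    [[0,0,0],[0,0,40]],
    [[0,0,0],[0,0,48]],
    [[0,0,0],[0,0,56]],
    [[0,0,0],[0,0,62]],
    [[0,0,0],[0,0,65]],
    [[0,0,0],[0,0,65]],
    [[0,0,0],[0,0,65]]
  ]
}}

```text
clock: 14.5
position: [0.59, -0.0334, 0.216]
ee_rot: [2.063, 0.306, -2.071]
force: [-0.3, 0.1, -3.2]
width: 0.473
```

```bash
python3 - <<'E'
from look import *
p=arm.get_image('scene')
s=arm.observe();o=s['position'];print(s['clock'],o);print(cv2.Rodrigues(s['ee_rot'])[0].round(4))
N=np.array([o[0],o[1],o[2]-.0119])
overlay(p,[(N+circ(.042,0),(0,255,0)),(N+circ(.042,.008),(0,255,0)),(N+circ(.022,.048),(255,255,0)),(np.array([.591,-.034,.142])+circ(.019,0),(0,0,255))],(207,165,267,225),'g10.png',10)
import pickle;pickle.dump((p,o),open('d2.pkl','wb'))
E
```

```text
14.55 [ 0.5899629  -0.03294729  0.21605337]
[[-0.0041  0.2869 -0.958 ]
 [ 0.003  -0.958  -0.2869]
 [-1.     -0.004   0.0031]]
```

View pics/g10.png

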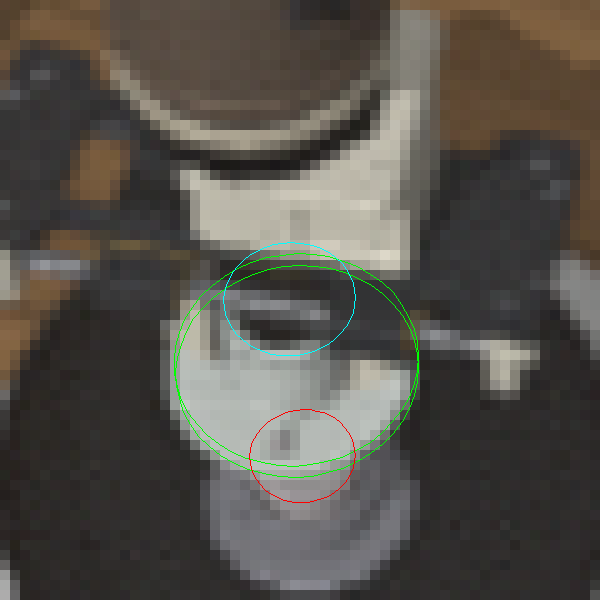

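```bash
python3 - <<'E'
from look import *
import pickle
from scipy.ndimage import map_coordinates
p,o=pickle.load(open('d2.pkl','rb'));P0,_=pickle.load(open('d0.pkl','rb'))
def score(g,p,X,parts,sel):
    h=cv2.convexHull(np.vstack([proj(p,X+circ(rr,zz,180)) for rr,zz in parts]).astype(np.float32))[:,0].astype(float)
    hh=np.vstack([h,h[:1]]);L=np.r_[0,np.cumsum(np.hypot(*np.diff(hh,axis=0).T))]
    t=np.linspace(0,L[-1],200,endpoint=False);q=np.c_[np.interp(t,L,hh[:,0]),np.interp(t,L,hh[:,1])]
    c=q.mean(0);tg=np.roll(q,-1,0)-np.roll(q,1,0);nn=np.c_[tg[:,1],-tg[:,0]];nn/=np.hypot(*nn.T)[:,None]
    nn*=np.sign(((q-c)*nn).sum(1))[:,None];k=sel(q-c);q=q[k];nn=nn[k]
    f=lambda a:map_coordinates(g,[(q+nn*a)[:,1],(q+nn*a)[:,0]],order=1)
    return np.mean(f(-.8)-f(.8))
def best(g,p,X0,parts,sel,R=.006):
    a=np.arange(-R,R+1e-9,.0005);S=[(score(g,p,X0+[u,v,0],parts,sel),u,v) for u in a for v in a]
    S.sort();S=S[::-1][:10];return round(S[0][0],1),X0[:2]+np.array([[s[1],s[2]] for s in S]).mean(0)
gs=[p['frame'][:,:,i].astype(float) for i in range(3)]
g=cv2.cvtColor(p['frame'],6).astype(float)
N=np.array([o[0],o[1],o[2]-.0119])
par=[(.042,0),(.042,.008)]
for nm,sel in(('all-low',lambda d:(d[:,1]>-3)),('low,nohub',lambda d:(d[:,1]>-2)&((d[:,0]<-7)|(d[:,0]>9.5)|(np.abs(d[:,0]-1)<0)|(d[:,1]>9.5))),('lowright cut',lambda d:(d[:,1]>-2)&(d[:,0]<11))):
    print(nm,best(g,p,N,par,sel))
# hub lower: collar flange on floor visible now
print('collar now',best(g,p,np.array([.5905,-.0335,.108]),[(.038,0),(.038,.005)],lambda d:d[:,1]>2))
print(cv2.cvtColor(p['frame'],6)[203:216,222:252])
E
```

```text
all-low (np.float64(73.0), array([ 0.5917129 , -0.03544729]))
low,nohub (np.float64(74.6), array([ 0.5918129 , -0.03529729]))
lowright cut (np.float64(75.9), array([ 0.5914629 , -0.03584729]))
collar now (np.float64(61.7), array([ 0.5909 , -0.03305]))
[[ 48  91 158 184 180 180 181 172 169 179 182 182 181 172 168 158 145 127
  114 128 166 184 186 189 194 160  84  35  45  42]
 [ 40  81 154 189 184 182 180 180 178 180 181 181 177 173 164 154 143 126
  142 168 180 184 184 188 191 148  63  37  42  44]
 [ 38  64 157 198 188 186 185 184 184 183 191 189 177 170 162 154 150 148
  165 183 183 180 183 185 167 110  44  36  45  42]
 [ 39  45 106 165 188 185 181 182 182 183 184 187 183 178 162 151 166 178
  182 186 184 187 190 183 138  67  37  39  42  43]
 [ 43  41  65 148 187 186 185 183 181 181 182 185 183 160 160 179 183 184
  184 184 185 191 191 160  91  42  36  43  46  45]
 [ 41  40  45 101 168 189 187 184 185 182 182 176 159 129 152 183 184 183
  181 185 185 191 167 112  57  40  36  41  41  48]
 [ 47  43  39  53 109 168 190 187 184 187 185 173 152 127 153 184 184 184
  184 189 176 152 119  84  64  40  40  39  44  41]
 [ 46  46  44  42  54  95 152 188 188 181 182 171 155 152 168 184 184 185
  192 180 140 102  81  81  72  52  42  41  47  42]
 [ 43  41  45  41  41  48  94 141 165 180 191 191 189 191 189 187 190 171
  156 146 110  92  93  83  83  67  46  43  46  45]
 [ 49  47  44  46  40  53  91 114 122 127 152 173 172 170 168 161 158 149
  143 131  94  88  97  83  85  75  50  40  46  49]
 [ 43  47  41  44  43  72 107 114 114 104 118 150 154 144 143 142 142 144
  139 122  83  91  94  79  87  91  72  42  43  44]
 [ 43  42  47  42  45  75 110 117 118 113  96 121 157 159 149 148 147 139
  121  98  89  97  88  80 101 103  75  44  41  44]
 [ 46  47  47  43  46  78 107 114 110 111 103  97 126 146 147 144 134 123
  109  99 106  93  78  97 116 109  73  46  42  44]]
```

```bash
python3 - <<'E'
from look import *
import pickle
p2,o2=pickle.load(open('d2.pkl','rb'));p1,_,o1=pickle.load(open('d1.pkl','rb'))
def edge(row,a,b,lvl=110):
    x=np.arange(a,b);v=row[a:b].astype(float)
    i=np.where((v[:-1]<lvl)&(v[1:]>=lvl))[0]
    return a+i[0]+(lvl-v[i[0]])/(v[i[0]+1]-v[i[0]]) if len(i) else np.nan
for nm,p,o in(('-138',p1,o1),('-73',p2,o2)):
    g=cv2.cvtColor(p['frame'],6)
    N=np.array([o[0],o[1],o[2]-.0119])
    h=cv2.convexHull(np.vstack([proj(p,N+circ(.042,z,360)) for z in(0,.008)]).astype(np.float32))[:,0]
    h=h[h[:,0]<232]
    out=[]
    for r in range(196,212):
        hl=h[np.argsort(h[:,1])];xm=np.interp(r,hl[:,1],hl[:,0])
        for_ = edge(g[r],218,230,100); out.append(round(for_-xm,2))
    print(nm,o,out)
    print(g[198:210:2,218:232])
v=proj(p1,[[.59,-.032,.205],[.5833,-.0246,.205]]);print('px per 10mm toolz',v[1]-v[0])
E
```

```text
-138 [ 0.5900194  -0.03192732  0.21615445] [np.float64(3.39), np.float64(nan), np.float64(-0.03), np.float64(-0.63), np.float64(-0.8), np.float64(-0.65), np.float64(-0.68), np.float64(-0.84), np.float64(-0.54), np.float64(-0.61), np.float64(-0.73), np.float64(-0.69), np.float64(-0.7), np.float64(-0.74), np.float64(nan), np.float64(nan)]
[[ 45  42  45  43  42  40  67 123 118  56  49  57  75  88]
 [ 47  45  47  40  40  61 161 202 154  75  49  48  56  51]
 [ 45  49  42  46  37  55 143 188 154  81  72  98  82  56]
 [ 44  43  44  44  39  46 101 150 157 118  67  55  54  53]
 [ 45  45  44  44  43  40  62 144 187 161 100  51  48  55]
 [ 46  42  47  49  47  40  37  58 115 174 151  65  64  72]]
-73 [ 0.5899629  -0.03294729  0.21605337] [np.float64(-0.89), np.float64(-1.74), np.float64(-1.24), np.float64(-0.71), np.float64(-0.74), np.float64(-0.77), np.float64(-0.84), np.float64(-0.99), np.float64(-1.05), np.float64(-1.21), np.float64(-1.11), np.float64(-1.14), np.float64(-1.31), np.float64(-1.4), np.float64(-1.39), np.float64(-2.1)]
[[ 44  48  46  45  46  94 155 185 185 153  96 142 165 117]
 [ 44  43  48  41  44  87 155 188 187 169 118 125 161 157]
 [ 47  42  42  42  43  92 156 188 185 186 183 173 175 180]
 [ 45  46  46  42  40  81 154 189 184 182 180 180 178 180]
 [ 46  49  44  41  39  45 106 165 188 185 181 182 182 183]
 [ 46  45  47  48  41  40  45 101 168 189 187 184 185 182]]
px per 10mm toolz [ 2.83074509 -0.57163225]
```

```bash
python3 - <<'E'
from look import *
import pickle
p2,o2=pickle.load(open('d2.pkl','rb'))
for uv in((235,208.5),(234.7,208),(234.8,209.2)):
    d=atz(p2,uv,.2157)[:2]-[.5917,-.0354];print(d,np.degrees(np.arctan2(d[1],d[0])),np.hypot(*d))
N=np.array([.5917,-.0354,.2042])
for a in(20,25,30,35):
    print(a,proj(p2,[N+[.034*np.cos(np.radians(a)),.034*np.sin(np.radians(a)),.0115]]))
E
```

```text
[0.0291132  0.01671466] 29.8612751241451 0.033570204282519535
[0.02795494 0.01483603] 27.955447639557978 0.03164785206220649
[0.03174832 0.0175065 ] 28.872995320984945 0.036255114041187836
20 [[233.27945737 208.50358015]]
25 [[234.14659632 208.59108426]]
30 [[235.02193521 208.61144506]]
35 [[235.89853048 208.56449109]]
```

{"fn": "servo_tool", "kwargs": {
  "plan": [
    [[-0.1,0.05,0],[0,0,-8]],
    [[-0.1,0.05,0],[0,0,-16]],
    [[-0.1,0.05,0],[0,0,-24]],
    [[-0.1,0.05,0],[0,0,-32]],
    [[-0.1,0.05,0],[0,0,-40]],
    [[-0.1,0.05,0],[0,0,-48]],
    [[-0.1,0.05,0],[0,0,-55]],
    [[-0.1,0.05,-0.5],[0,0,-60]],
    [[-0.1,0.05,-1.5],[0,0,-64]],
    [[-0.1,0.05,-2.3],[0,0,-64]],
    [[-0.1,0.05,-2.3],[0,0,-64]],
    [[-0.1,0.05,-2.3],[0,0,-64]]
  ]
}}

```text
clock: 15.75
position: [0.5889, -0.0325, 0.193]
ee_rot: [-1.731, 0.753, 1.734]
force: [-0.3, -0.4, -2.8]
width: 0.476
```

```bash
python3 - <<'E'
from look import *
p=arm.get_image('scene')
s=arm.observe();o=s['position'];print(s['clock'],o,s['force'],s['joints'].round(3));print(cv2.Rodrigues(s['ee_rot'])[0].round(4))
N=np.array([o[0]+.002,o[1]-.002,o[2]-.0119])
overlay(p,[(N+circ(.042,0),(0,255,0)),(N+circ(.042,.008),(0,255,0))],(207,165,267,225),'g11.png',10)
E
```

```text
15.8 [ 0.58917281 -0.03253989  0.19332416] [-0.74508874 -0.08843538 -2.68322208] [ 0.068  0.414 -0.139  1.696  0.059  1.034 -2.486]
[[ 0.0012 -0.7346 -0.6785]
 [ 0.0051 -0.6785  0.7346]
 [-1.     -0.0043  0.0029]]
```

View pics/g11.png

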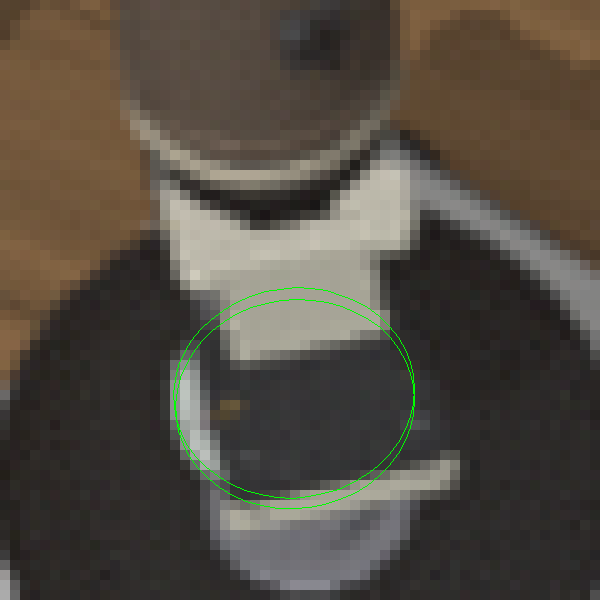

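{"fn": "servo_tool", "kwargs": {
  "plan": [
    [[0,0,-0.4],[0,0,0]],
    [[0,0,-0.7],[0,0,0]],
    [[0,0,-0.85],[0,0,0]],
    [[0,0,-0.95],[0,0,0]]
  ]
}}

```text
clock: 16.2
position: [0.5891, -0.0326, 0.1836]
ee_rot: [-1.731, 0.753, 1.733]
force: [0.7, 0.3, -4.6]
width: 0.469
```

{"fn": "servo_tool", "kwargs": {
  "plan": [
    [[0,0,-0.25],[0,0,0]],
    [[0,0,-0.5],[0,0,0]],
    [[0,0,-0.7],[0,0,0]],
    [[0,0,-0.8],[0,0,0]]
  ]
}}

```text
clock: 16.6
position: [0.589, -0.0322, 0.1754]
ee_rot: [-1.731, 0.753, 1.734]
force: [0.2, 1.2, -2.1]
width: 0.47
```

{"fn": "servo_tool", "kwargs": {
  "plan": [
    [[0,0,-0.1],[0,0,0]],
    [[0,0,-0.2],[0,0,0]],
    [[0,0,-0.25],[0,0,0]]
  ]
}}

```text
clock: 16.9
position: [0.5892, -0.0321, 0.1729]
ee_rot: [-1.731, 0.753, 1.734]
force: [0.3, 1.1, -1.3]
width: 0.472
```

{"fn": "servo_tool", "kwargs": {
  "plan": [
    [[0,0,-0.1],[0,0,0]],
    [[0,0,-0.2],[0,0,0]]
  ]
}}

```text
clock: 17.1
position: [0.5893, -0.0321, 0.171]
ee_rot: [-1.731, 0.752, 1.733]
force: [0.3, 0.8, -1.2]
width: 0.471
```

{"fn": "servo_tool", "kwargs": {
  "plan": [
    [[0,0,-0.2],[0,0,0]],
    [[0,0,-0.4],[0,0,0]],
    [[0,0,-0.6],[0,0,0]],
    [[0,0,-0.8],[0,0,0]]
  ]
}}

```text
clock: 17.5
position: [0.5894, -0.032, 0.1628]
ee_rot: [-1.732, 0.752, 1.733]
force: [0.6, 1.2, -2.1]
width: 0.469
```

```bash
python3 - <<'E'
from look import *
p,q=look((197,160,277,240),(215,105,295,185),'g12.png')
E
```

```text
17.6 [ 0.58930463 -0.03195475  0.16255312] [ 2.70089651  2.90858545 -3.76196229] [ 0.51333929 -0.30302293  0.01111435] 0.4707130932588759
```

View pics/g12.png

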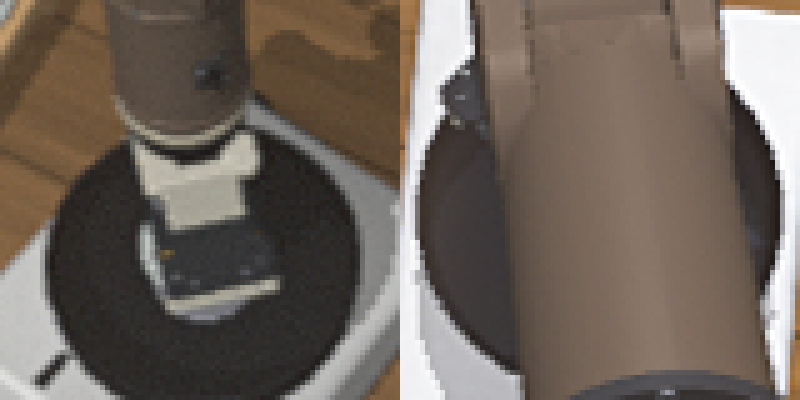

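{"fn": "servo_tool", "kwargs": {
  "plan": [
    [[0.02,0.02,-0.2],[0,0,0]],
    [[0.04,0.04,-0.4],[0,0,0]],
    [[0.04,0.04,-0.6],[0,0,0]],
    [[0.04,0.04,-0.7],[0,0,0]]
  ]
}}

```text
clock: 18.0
position: [0.5895, -0.0318, 0.1552]
ee_rot: [-1.731, 0.753, 1.734]
force: [0.4, 0.4, -4.1]
width: 0.471
```

{"fn": "servo_tool", "kwargs": {
  "plan": [
    [[0,0,-0.05],[0,0,0]],
    [[0,0,-0.1],[0,0,0]]
  ]
}}

```text
clock: 18.2
position: [0.5894, -0.0319, 0.1541]
ee_rot: [-1.731, 0.753, 1.734]
force: [0.6, 0.9, -3.3]
width: 0.477
```

{"fn": "servo_tool", "kwargs": {
  "plan": [
    [[0,0,-0.05],[0,0,0]],
    [[0,0,-0.05],[0,0,0]]
  ]
}}

```text
clock: 18.4
position: [0.5894, -0.0319, 0.1539]
ee_rot: [-1.731, 0.753, 1.734]
force: [-1.5, 0.0, -0.2]
width: 0.474
```

{"fn": "servo_tool", "kwargs": {
  "plan": [
    [[0,0,-0.06],[0,0,0]],
    [[0,0,-0.06],[0,0,0]],
    [[0,0,-0.06],[0,0,0]]
  ]
}}

```text
clock: 18.7
position: [0.5895, -0.0318, 0.1538]
ee_rot: [-1.731, 0.753, 1.733]
force: [-4.7, 0.4, 5.1]
width: 0.475
```

{"fn": "servo_tool", "kwargs": {
  "plan": [
    [[0,0,-0.09],[0,0,0]],
    [[0,0,-0.09],[0,0,0]],
    [[0,0,-0.09],[0,0,0]]
  ]
}}

```text
clock: 19.0
position: [0.5895, -0.0319, 0.1538]
ee_rot: [-1.732, 0.753, 1.733]
force: [-4.3, 1.7, 9.4]
width: 0.471
```

```bash
python3 - <<'E'
from look import *
for i in range(2):
    s=arm.observe();print(s['clock'],s['position'],s['force'],s['ft_torque'],s['width'])
E
```

```text
19.0 [ 0.58947404 -0.03186385  0.1537936 ] [-4.3097028   1.66080533  9.40426584] [ 0.14389864  1.03844003 -0.01794659] 0.470791510505566
19.0 [ 0.58947404 -0.03186385  0.1537936 ] [-4.3097028   1.66080533  9.40426584] [ 0.14389864  1.03844003 -0.01794659] 0.470791510505566
```

{"fn": "servo_tool", "kwargs": {
  "plan": [
    [[-0.02,0.01,-0.12],[0,0,0]],
    [[-0.02,0.01,-0.12],[0,0,0]],
    [[-0.02,0.01,-0.12],[0,0,0]],
    [[-0.02,0.01,-0.12],[0,0,0]],
    [[-0.02,0.01,-0.12],[0,0,0]]
  ]
}}

```text
clock: 19.5
position: [0.5895, -0.0319, 0.1538]
ee_rot: [-1.733, 0.753, 1.732]
force: [-4.0, -0.7, 10.6]
width: 0.472
```

```bash
python3 - <<'E'
from look import *
for i in range(6):
    p,q=look((197,160,277,240),(100,80,400,240),'g13.png')
    print(arm.observe()['force'])
cv2.imwrite('pics/g14.png',p['frame'])
overlay(p,[],(207,175,267,235),'g13.png',10)
E
```

```text
19.6 [ 0.58947234 -0.03189049  0.15380559] [-5.02153128  1.0030928  11.51408583] [ 5.08828946e-02  1.17257075e+00 -6.81915204e-04] 0.46579297776341405
[-5.02153128  1.0030928  11.51408583]
19.7 [ 0.58949534 -0.03188473  0.15381317] [-3.80952301  0.62955212 10.80237119] [0.07952699 1.17517897 0.05961974] 0.47254295272493474
[-3.80952301  0.62955212 10.80237119]
19.8 [ 0.5894727  -0.03186889  0.15377917] [-5.43988846  0.34581834 10.25325443] [0.0317279  1.21760807 0.00638181] 0.47623022739239845
[-5.43988846  0.34581834 10.25325443]
19.9 [ 0.58945206 -0.03189518  0.15375092] [-4.45931189  0.13358291 11.77636362] [ 0.03706926  1.15454597 -0.01680564] 0.47182269842708036
[-4.45931189  0.13358291 11.77636362]
20.0 [ 0.58948158 -0.03191648  0.15380109] [-4.43626489 -0.2179106  11.38893961] [ 0.05324789  1.15490246 -0.0131201 ] 0.4774563900340052
[-4.43626489 -0.2179106  11.38893961]
20.1 [ 0.58945789 -0.03189872  0.15377293] [-5.03999464  0.34879401 11.6014252 ] [ 0.05575475  1.24845116 -0.00896509] 0.4704057583751922
[-5.03999464  0.34879401 11.6014252 ]
```

View pics/g13.png

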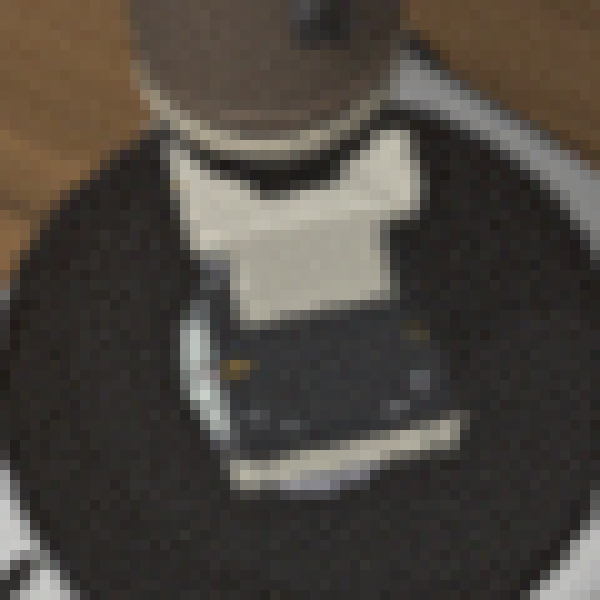

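View pics/g14.png

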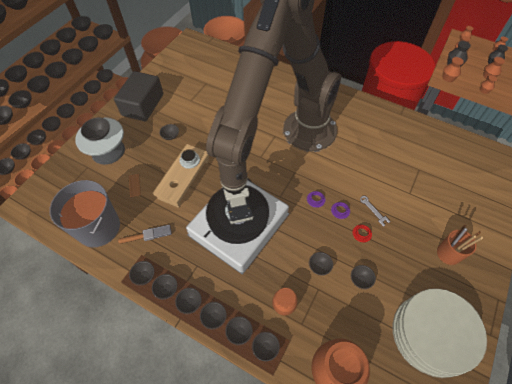

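{"fn": "servo_tool", "kwargs": {
  "plan": [
    [[-0.03,0,-0.14],[0,0,0]],
    [[-0.03,0,-0.14],[0,0,0]],
    [[-0.03,0,-0.14],[0,0,0]],
    [[-0.03,0,-0.14],[0,0,0]],
    [[-0.03,0,-0.14],[0,0,0]]
  ]
}}

```text
clock: 20.6
position: [0.5895, -0.0319, 0.1538]
ee_rot: [-1.733, 0.752, 1.731]
force: [-5.3, -0.4, 12.3]
width: 0.473
```

```bash
python3 - <<'E'
from look import *
for i in range(3):
    arm.get_image('scene');s=arm.observe();print(s['clock'],s['position'],s['force'],s['width'])
E
```

```text
20.65 [ 0.58947259 -0.03189764  0.15376666] [-6.15780708  0.47940679 12.19170269] 0.47499663319560276
20.7 [ 0.5894865  -0.03190576  0.15378987] [-5.36288369  0.31188207 11.68529864] 0.4727357037696829
20.75 [ 0.58946732 -0.03188449  0.15376463] [-5.67836786  0.12527854 12.39938605] 0.47584645262914044
```

Stable: about 12 N on the wrist plus the chuck's weight is about 15–16 N on the boss. Handing in.

```bash
python3 -c "
from cell import arm
print(arm.sign_off());print(arm.observe()['force'])"
```

```text
the job is handed in; nothing more can be done
None
the job is handed in; nothing more can be done
```

The collar and the narrow chuck are both on the boss, and I handed in at about 21 s with the chuck still gripped and pressed down.

- **Collar:** I lifted the grey collar by its neck and slipped it over the boss, flange down. It met the pan floor at the expected height. That contact peaked at about 22 N on the floor because I lowered it a little too far, and I released it straight away. Pictures from both cameras afterwards showed it lying flat around the boss.
- **Chuck:** I took the narrow chuck from the rack at 45 N grip and turned it about 64° to match the keyway seen in the top picture. The shank and key went in at the first try, so I did not need to feel around for the keyway. The tool stopped at z = 0.1538 m, against 0.1539 m expected for fully home.
- **Final press:** the wrist read about 12 N upward. Adding the chuck's weight of about 3.4 N, that is 15–16 N on the boss. A sideways force of about 5–6 N along −x was left over.
- **Left alone:** the last scene picture shows the wide chuck still in the rack and the bowls where they stood.
- **Disagreements:** the two cameras differed by 2–4 mm, so I aligned things relative to each other in the scene camera. Their keyway angles also differed: about −37° from the top camera and −50° or more from the scene camera. The top camera's angle proved right.
- **Not seen:** at the end the gripper hid the key and the seat, so "fully home" rests on the height and force readings.

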